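# Dose the vial on the balance from the bottle-top dispenser

### The arm

A 7-joint arm with a two-finger parallel gripper is mounted at the origin on the work surface. World frame = base frame: x ahead of the robot, y to its left, z up, the work surface at z = 0. Lengths are in m, angles in rad, forces in N, time in s.
With the tool pointing down it reaches from about 0.425 to 0.875 m from the base axis. Payload 4.7 kg.
Tool frame: the origin (TCP) lies between the finger pads; the fingertips stand 22 mm ahead of it and the grasp point (between the pads) lies 3 mm ahead of it; y points along the fingers, x is the direction in which the jaws open and shut, and the axes are right-handed (so a half turn about y gives the same grasp; the last joint's range is limited). The gripper opens to 87 mm and grips with 3 to 60 N. Pads are 19 mm wide; open, the fingers measure 117 mm over their backs; the gripper's body (75 mm by 190 mm) begins 51 mm behind the grasp point.
Start: joints at [1.193, 0.321, -0.07, 1.45, 0.023, 1.371, -0.057], TCP at [0.248, -0.601, 0.245] pointing down, gripper open.
Joint ranges: [-2.86, 2.86], [-0.3, 2.09], [-1.38, 1.24], [0.06, 2.45], [-1.56, 4.7], [0.09, 2.05], [-2.69, 2.69]. Speed limits (rad/s): [2.57, 2.57, 3.14, 3.14, 3.14, 3.14, 3.14].

### API

Orientations are given as a unit quaternion [w, x, y, z].
In Python, from bench import arm, optics, order gives the robot as it stands.
- The arm moves only by the shell command python3 -m jog 'ROWS' [FORCE]. ROWS is a JSON object of lists of equal length, an entry for each row: "offset": the shift along the tool's x, y, z in mm, a list of three; "delta_rot": the turn, a rotation vector about the tool's x, y, z in degrees, a list of three; "jaw": the opening, from -1 (shut) to 1 (fully open). A call has exactly 5 rows; each row is the pose to reach, as a shift and turn from the pose commanded when the call began, along the tool's axes at that moment; what a row does not reach only later rows make up. A row lasts 1/10 s, in which the tool goes at most 50 mm and 8.59 degrees, less where a joint would pass 70% of its speed; a pose out of reach is approached as far as the arm can. A call with a gripper value outside its range is refused whole. The fingers move at their own pace and stop on an object; FORCE is the grip in N (left out, the last holds). Time passes only in rows, so rows that repeat a pose let the fingers close, or fill a call up. It gives the time, the measured TCP pose, the force and the opening at its end, in the units of the state.
- arm.get_obs(): the state, without advancing time (a new reading comes with each control period).
- optics.camera(name): name is "side" or "top" or "wrist"; returns a dict with "image" (420x560x3 uint8, red, green, blue), "mtx" (3x3 intrinsics, pixels), "k1" (the pictures are not rectified: a ray, as slopes to the right and down, at radius r is drawn at 1 + k1 r^2 times it, then the intrinsics apply), "extrinsics" (4x4, takes a point from camera to world coordinates); the wrist camera has in their place "hand_eye" (4x4, takes a point from camera to tool coordinates, whose origin is the TCP and whose axes are the tool frame's). Camera axes: x right, y down, z forward; pixel columns grow to the right and rows downward; lengths in m; the calibration is good to about 2 mm. A picture is of the moment at which its call begins: read the wrist's pose just before it. There is no depth.
- order.finish_job(): hands the job in, once; it reports no verdict.
The state is a dict: "time_s": time; "q": joint angles; "joint_velocities": joint speeds; "tau": joint torques, N m; "ee_pos": TCP position; "ee_rot": TCP orientation; "force": force on the tool from outside, world axes, zero at the start; "wrist_torque": the same for the moment, N m; "gripper_width": opening from 0.0 (shut) to 1.0 (fully open).
Only numpy, scipy, OpenCV 4.12 (cv2) and the standard library are available. Lean on these libraries where they do the work, as an engineer would, in place of code of your own. Each camera call takes 0.05 s, during which the arm holds its last target. There are 200 camera calls.

### The job

Swing the dispenser's outlet tube round until its tip is over the mouth of the open vial on the balance, leaving the vial where it stands. Then press the plunger gently down to its soft first stop, pause there for a moment, press on through to the firm second stop and hold it there briefly, without forcing it. Finally let the plunger rise slowly under your fingers all the way to the top and leave the tube over the vial.

Things in the scene. Friction and masses are not known exactly. Their poses are not given: they have to be found in the camera images.
- dispenser: Amber 250 ml glass bottle, 70 mm in diameter, fixed upright on the bench, carrying a white bottle-top dispenser. Origin on the bottle's upright axis at bench height; z up. The balance stands on its +y side. The swivel and the plunger share this axis.
- head (a joint): Swivel of the dispenser's white valve head about the bottle's axis, rad, positive anticlockwise seen from above, range -0.7 to 2.2. At 0 the outlet tube points along the dispenser's own +y, over the balance pan. It starts at 0.9 to 1.6, swung away towards the robot, and stays where it is left (friction 0.05 N m, about half a newton at the tube).
- tube (a point): Point on the centre line of the straight level part of the outlet tube, 95 mm out from the bottle's axis. The tube is a rigid white plastic bar 9 mm in diameter, 180 mm above the bench; it runs level from the valve head to 121 mm from the axis, then bends straight down.
- outlet (a point): Lower end of the outlet tip, 130 mm out from the bottle's axis, facing down, 151.5 mm above the bench and 14 mm above the vial's mouth.
- plunger_top (a point): Centre of the flat top of the plunger's black round button, 40 mm across, 18 mm thick, on the bottle's axis, 299 mm above the bench when up; the housing below it ends at 250 mm. At rest on the first stop it carries 4 to 8 N; home on the second, 14 N or more; over 25 N strains it. Let go when down, it snaps up: follow it up with the fingers at a few cm/s, under 0.15 m/s.
- plunger (a joint): Plunger travel downwards, m, 0 when up. A light spring resists with 1 N, plus 0.1 N per mm. After 8 to 20 mm (a dose setting that cannot be seen) comes the first stop: the resistance jumps from 2-3 N to 7-8 N before it yields. A stiffer spring (0.8 N per mm) then takes it 5 mm further, to 11-12 N, where it meets the firm second stop, a hard rubber buffer (6 N per mm, 3 mm).
- vial_mouth (a point): Centre of the open mouth of the vial to be dosed: clear straight-walled glass, 38 mm outside diameter, 62 mm high, walls 2.5 mm, loose, standing upright on the balance pan. The only open vessel. The mouth is 137 mm above the bench.
- vial: The same vial; origin at the centre of its underside, z up. To be left where it stands.
- balance: White precision balance, fixed, 205 mm wide, about 310 mm long, with a square steel pan 172 mm wide whose top is 75 mm above the bench. Origin on the bench under the pan's centre; its display end points along -x. The pan must not be pressed.
- vial_a: Small clear capped vial, 26 mm in diameter and 58 mm high, standing on the bench beside the dispenser; bystander. Origin at the centre of its underside.
- vial_b: Another such capped vial; bystander.
- amber_bottle: Small amber bottle with black cap, 32 mm in diameter, 76 mm high, on the bench near the dispenser; bystander. Origin at the centre of its underside.
- loose_cap: Black screw cap, 27 mm in diameter, 14 mm high, on the bench; bystander. Origin at the centre of its underside.
- pencil: Pencil, 175 mm long, lying on the bench; bystander.
- dropper: Glass dropper with rubber bulb, 150 mm long, lying on the bench; bystander.
- wash_bottle: White wash bottle, 68 mm in diameter, 187 mm high with its bent spout, on the bench to the right; bystander.
- tin: Round metal tin with lid, 96 mm in diameter, 112 mm high, on the bench to the left; bystander.
Mind the look-alikes: they are no part of the job. Leave any pink or red look-alike of the vial alone.

How it is judged:
On the way, in this order (a step that is already met when the one before it is completed fails the run):
1. the outlet tip is over the vial's mouth (horizontal distance between outlet and vial_mouth below 0.011 m), for 0.2 s.
2. the plunger is paused on the soft first stop: pressed by 4 to 8.6 N, at least 7 mm down (contact force between the fingers and plunger between 4 and 8.6 N and value of joint plunger above 0.007 m), for 0.4 s.
3. the plunger is held against the firm second stop: pressed by at least 14 N, at least 12 mm down (contact force between the fingers and plunger above 14 N and value of joint plunger above 0.012 m), for 0.3 s.
At the end, for the whole second after the job is handed in: The plunger is back up (within 1.5 mm of the top), the outlet tip is still over the vial's mouth (within 11 mm of its centre, seen from above), and the vial stands upright (within 0.1 rad) and still on the pan, within 10 mm of where it stood (value of joint plunger below 0.0015 m and horizontal distance between outlet and vial_mouth below 0.011 m and angle between vial's own z axis and vertical below 0.1 rad and linear speed of vial below 0.02 m/s and distance of vial from where it was at the start of the episode below 0.01 m); the robot touches nothing.
It fails at once if the plunger is forced: pressed with more than 25 N (contact force between the fingers and plunger above 25 N).
It fails at once if the plunger is pressed (more than 4 mm) while the outlet is not over the vial's mouth (value of joint plunger above 0.004 m and horizontal distance between outlet and vial_mouth above 0.0125 m).
It fails at once if the plunger is let go and snaps up (faster than 0.15 m/s) (velocity of joint plunger below -0.15 m/s).
It fails at once if the vial is shifted more than 10 mm or tipped (distance of vial from where it was at the start of the episode above 0.01 m or angle between vial's own z axis and vertical above 0.2 rad).
It fails at once if the balance is pressed by the robot with more than 5 N, or a bystander is moved more than 20 mm (distance of any of vial_a, vial_b, amber_bottle, loose_cap, pencil, dropper, wash_bottle, tin from where it was at the start of the episode above 0.02 m or contact force between any of the fingers, the arm and balance above 5 N).
It also fails if it takes over 58 s, if anything falls off the work surface, if the arm or the gripper's body presses on something with over 40 N, if the wrist force passes 120 N, or if a joint passes its speed limit or range.

## Working session

There is one attempt and no reset: what is moved stays moved. The work goes in short steps, Python scripts to look and compute and a shell command to move; the robot and the scene stay as the last step left them, time stands still between calls to the robot, and variables do not carry over. Pictures are saved under pics/ and viewed, about 8 in all and at most 12, crops included, and the job is handed in when it is done.

```bash
mkdir -p pics; cat > h.py <<'E'
import numpy as np, cv2, json
from bench import arm, optics, order
from scipy.spatial.transform import Rotation as R
def rot(q): return R.from_quat([q[1],q[2],q[3],q[0]]).as_matrix()
def ray(c,uv,T):
    K=np.array(c["mtx"]);d=np.array([[uv]],float)
    p=cv2.undistortPoints(d,K,np.array([c["k1"],0,0,0,0.]))[0,0]
    v=T[:3,:3]@np.array([p[0],p[1],1]);return T[:3,3],v
def onz(c,uv,z,T=None):
    T=np.array(c["extrinsics"]) if T is None else T
    o,v=ray(c,uv,T);return o+v*(z-o[2])/v[2]
def two(r1,r2):
    A=np.zeros((3,3));b=np.zeros(3);
    for o,v in(r1,r2):
        v=v/np.linalg.norm(v);P=np.eye(3)-np.outer(v,v);A+=P;b+=P@o
    return np.linalg.solve(A,b)
def save(c,n): cv2.imwrite(f"pics/{n}.png",c["image"][:,:,::-1])
E
python3 - <<'E'
from h import *
o=arm.get_obs();print({k:np.round(v,3).tolist() for k,v in o.items()})
import pickle
for n in("side","top"):
    c=optics.camera(n);save(c,n+"0");pickle.dump(c,open(n+".pkl","wb"));print(n,c["mtx"],c["k1"],np.round(c["extrinsics"],3).tolist())
c=optics.camera("wrist");print(np.round(c["hand_eye"],3).tolist())
E
```

```text
{'time_s': 0.0, 'q': [1.193, 0.322, -0.07, 1.452, 0.023, 1.371, -0.057], 'joint_velocities': [-0.0, -0.001, -0.001, 0.0, 0.0, -0.001, 0.001], 'tau': [0.001, -49.129, -0.404, -31.254, -0.064, 0.044, 0.0], 'ee_pos': [0.248, -0.6, 0.243], 'ee_rot': [0.588, -0.587, 0.394, -0.393], 'force': [-0.115, -0.454, 1.232], 'wrist_torque': [0.04, 0.041, 0.035], 'gripper_width': 1.0}
side [[513.55534924   0.         276.88828929]
 [  0.         513.55534924 216.72518834]
 [  0.           0.           1.        ]] 0.04632801720778993 [[-0.867, -0.312, 0.389, -0.062], [-0.499, 0.525, -0.689, 1.081], [0.011, -0.792, -0.611, 1.142], [0.0, 0.0, 0.0, 1.0]]
top [[453.38249751   0.         284.15667044]
 [  0.         453.38249751 206.51939252]
 [  0.           0.           1.        ]] 0.025536693328361816 [[0.015, -0.995, 0.096, 0.42], [-1.0, -0.016, -0.013, 0.041], [0.015, -0.095, -0.995, 1.467], [0.0, 0.0, 0.0, 1.0]]
[[1.0, -0.0, -0.0, 0.0], [0.0, -0.281, 0.96, -0.141], [-0.0, -0.96, -0.281, 0.077], [0.0, 0.0, 0.0, 1.0]]
```

View pics/side0.png

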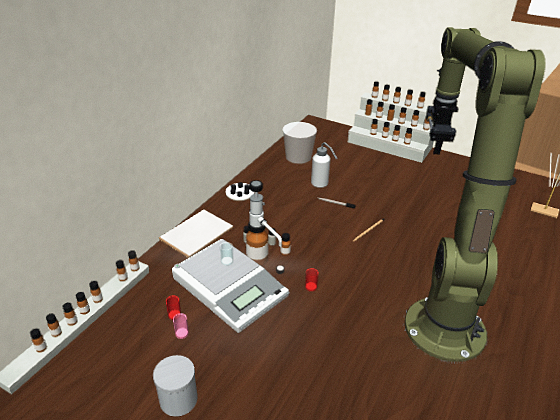

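View pics/top0.png

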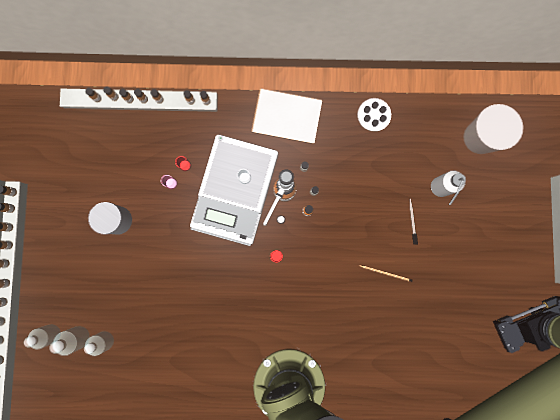

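Side view: black button at about (256,186), tube running to (281,236), vial at (227,252). Top view: button at about (287,177), tube tip at (265,223), vial at (244,176). I'll zoom in on both.

```bash
python3 - <<'E'
from h import *
a=cv2.imread("pics/side0.png")[170:270,200:300];b=cv2.imread("pics/top0.png")[140:240,220:320]
cv2.imwrite("pics/crop.png",np.hstack([cv2.resize(x,(400,400),interpolation=cv2.INTER_CUBIC) for x in(a,b)]))
E
```

```text
(no output)
```

View pics/crop.png

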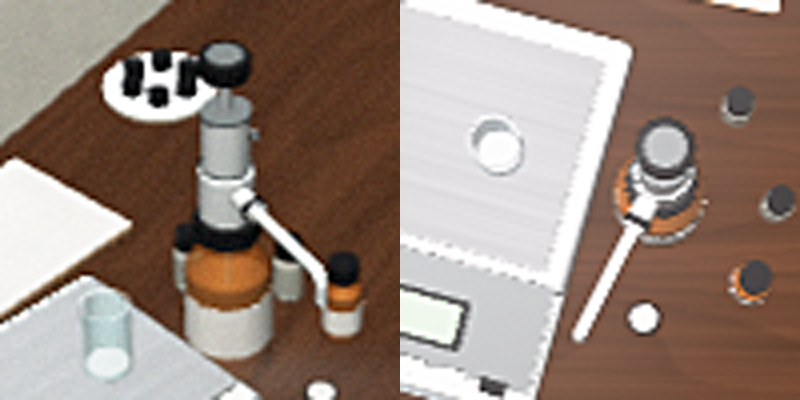

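Side crop: button top at crop (226,58) and vial mouth at (106,300). Top crop: button centre at (265,148), vial rim about (96,143), tube bend end at (178,335). Next I compute positions.

```bash
python3 - <<'E'
from h import *
import pickle
s=pickle.load(open("side.pkl","rb"));t=pickle.load(open("top.pkl","rb"))
S=lambda x,y:(200+x/4-.4,170+y/4-.4); T=lambda x,y:(220+x/4-.4,140+y/4-.4)
f=lambda *p:np.round(p,4)
E=lambda c:np.array(c["extrinsics"])
b1,b2=onz(s,S(226,58),.299),onz(t,T(265,148),.299)
print("button",f(b1,b2,two(ray(s,S(226,58),E(s)),ray(t,T(265,148),E(t)))))
m1,m2=onz(s,S(106,300),.137),onz(t,T(94,141),.137)
print("mouth",f(m1,m2),"base",f(onz(t,T(98,147),.077),onz(s,S(108,362),.077)))
e1,e2=onz(t,T(178,336),.180),onz(s,S(322,272),.18)
print("tube end",f(e1,e2), "tube near", f(onz(t,T(240,210),.18),onz(s,S(245,203),.18)))
B=(b1+b2)/2;M=(m1+m2)/2;Ee=(e1+e2)/2
for n,v in(("M",M),("E",Ee)):
  d=(v-B)[:2];print(n,np.hypot(*d),np.degrees(np.arctan2(d[1],d[0])))
for n,p in(("va",T(337,105)),("vb",T(378,203))): print(n,f(onz(t,p,.058)))
print("amb",f(onz(t,T(353,280),.076)),"cap",f(onz(t,T(244,318),.014)),"vials red",f(onz(t,(277,257),.06)))
print("balance corner",f(onz(t,T(222,50),.07),onz(t,T(165,290),.07)))
E
```

```text
button [[0.6058 0.026  0.299 ]
 [0.6106 0.0227 0.299 ]
 [0.6099 0.022  0.2955]]
mouth [[0.6413 0.143  0.137 ]
 [0.64   0.1468 0.137 ]] base [[0.6453 0.1483 0.077 ]
 [0.641  0.146  0.077 ]]
tube end [[0.494  0.0806 0.18  ]
 [0.4938 0.0775 0.18  ]] tube near [[0.5849 0.038  0.18  ]
 [0.5844 0.0365 0.18  ]]
M 0.12488939009295837 74.92401429666802
E 0.12672057801145384 154.42917591386188
va [[ 0.6851 -0.0374  0.058 ]]
vb [[ 0.6078 -0.0704  0.058 ]]
amb [[ 0.5453 -0.0502  0.076 ]] cap [[0.5188 0.0329 0.014 ]] vials red [[0.3985 0.0425 0.06  ]]
balance corner [[0.7249 0.0538 0.07  ]
 [0.5357 0.0946 0.07  ]]
```

```bash
cat > plan.py <<'E'
import sys
from h import *
# plan.py x y z heading(deg): one call's final row (limited) in tool axes; upright tool enforced
x,y,z,hd=map(float,sys.argv[1:5])
o=arm.get_obs();M=rot(o["ee_rot"]);p=np.array(o["ee_pos"])
h=np.radians(hd);zt=np.array([np.cos(h),np.sin(h),0]);yt=np.array([0,0,-1]);G=np.column_stack([np.cross(yt,zt),yt,zt])
w=np.degrees(R.from_matrix(M.T@G).as_rotvec())
d=M.T@(np.array([x,y,z])-p)*1000
print("t",round(o["time_s"],2),"pos",np.round(p,4),"head",round(float(np.degrees(np.arctan2(M[1,2],M[0,2]))),1),"F",np.round(o["force"],2),"grip",round(o["gripper_width"],3))
print("need offset",np.round(d,1),"rot",np.round(w,1))
s=min(1,225/np.linalg.norm(d));r=min(1,42/max(np.linalg.norm(w),1e-6))
print("5th row",np.round(d*s,0),np.round(w*r,1))
E
python3 plan.py 0.5225 0.0655 0.30 154
```

```text
t 0.15 pos [ 0.248  -0.6004  0.2437] head 22.5 F [ 0.28  0.18 -1.23] grip 1.001
need offset [-510.7  -55.6  508. ] rot [-1.000e-01 -1.315e+02 -1.000e-01]
5th row [-159.  -17.  158.] [ -0. -42.  -0.]
```

```bash
python3 -m jog '{"offset":[[-30,-14,30],[-62,-28,60],[-94,-42,93],[-126,-56,126],[-158,-56,158]],"delta_rot":[[0,-8,0],[0,-16,0],[0,-24,0],[0,-32,0],[0,-40,0]],"jaw":[1,1,1,1,1]}' 10; python3 plan.py 0.5225 0.0655 0.30 154
```

```text
time_s: 0.65
ee_pos: [0.3351, -0.3931, 0.3025]
ee_rot: [-0.686, 0.688, -0.165, 0.167]
force: [0.4, 0.2, 0.3]
gripper_width: 1.003
t 0.65 pos [ 0.3351 -0.3931  0.3025] head 62.8 F [0.42 0.16 0.34] grip 1.003
need offset [-43.1   1.6 493.6] rot [  0.2 -91.2   0.1]
5th row [-20.   1. 224.] [  0.1 -42.    0. ]
```

```bash
python3 -m jog '{"offset":[[-4,0,45],[-8,0,90],[-12,0,135],[-16,0,180],[-20,0,225]],"delta_rot":[[0,-8,0],[0,-16,0],[0,-24,0],[0,-32,0],[0,-40,0]],"jaw":[1,1,1,1,1]}'; python3 plan.py 0.5225 0.0655 0.30 154
```

```text
time_s: 1.15
ee_pos: [0.4204, -0.1839, 0.3005]
ee_rot: [-0.703, 0.703, 0.079, -0.079]
force: [0.2, 0.2, 0.5]
gripper_width: 1.002
t 1.15 pos [ 0.4204 -0.1839  0.3005] head 102.8 F [0.17 0.18 0.47] grip 1.002
need offset [154.6   0.3 220.6] rot [  0.  -51.2  -0. ]
5th row [129.   0. 184.] [  0. -42.  -0.]
```

```bash
python3 -m jog '{"offset":[[26,0,37],[52,0,74],[78,0,110],[104,0,147],[130,0,184]],"delta_rot":[[0,-8,0],[0,-16,0],[0,-24,0],[0,-32,0],[0,-40,0]],"jaw":[1,1,1,1,1]}'; python3 plan.py 0.5225 0.0655 0.30 154
```

```text
time_s: 1.65
ee_pos: [0.5077, 0.0236, 0.3006]
ee_rot: [-0.633, 0.634, 0.314, -0.314]
force: [1.0, 0.1, 0.4]
gripper_width: 1.004
t 1.65 pos [0.5077 0.0236 0.3006] head 142.8 F [1.04 0.11 0.4 ] grip 1.004
need offset [42.2  0.5 13.6] rot [  0.  -11.2  -0. ]
5th row [42.  1. 14.] [  0.  -11.2  -0. ]
```

```bash
python3 -m jog '{"offset":[[20,0,6],[42,0,14],[42,0,14],[42,0,14],[42,0,14]],"delta_rot":[[0,-6,0],[0,-11,0],[0,-11,0],[0,-11,0],[0,-11,0]],"jaw":[1,1,1,1,1]}'; python3 plan.py 0.5225 0.0655 0.30 154
python3 - <<'E'
from h import *
o=arm.get_obs();c=optics.camera("wrist");save(c,"w1")
H=np.eye(4);H[:3,:3]=rot(o["ee_rot"]);H[:3,3]=o["ee_pos"];T=H@np.array(c["hand_eye"]);np.save("T1",T)
C=np.linalg.inv(T)
for n,p in(("B",(.608,.0245,.299)),("tube95",(.5225,.0655,.18)),("M",(.641,.145,.137))):
    q=C[:3]@np.array([*p,1]);print(n,cv2.projectPoints(q[None],np.zeros(3),np.zeros(3),np.array(c["mtx"]),np.array([c["k1"],0,0,0,0.]))[0].ravel() if q[2]>0 else None)
E
```

```text
time_s: 2.15
ee_pos: [0.5219, 0.0622, 0.3003]
ee_rot: [-0.602, 0.602, 0.371, -0.371]
force: [-0.2, -0.4, 0.1]
gripper_width: 1.0
t 2.15 pos [0.5219 0.0622 0.3003] head 153.3 F [-0.19 -0.37  0.08] grip 1.0
need offset [3.2 0.3 0.9] rot [-0.  -0.7 -0.1]
5th row [3. 0. 1.] [-0.  -0.7 -0.1]
B [291.02457284 441.81490136]
tube95 [285.58989482 208.64334893]
M [414.79320363 266.44002087]
```

View pics/w1.png

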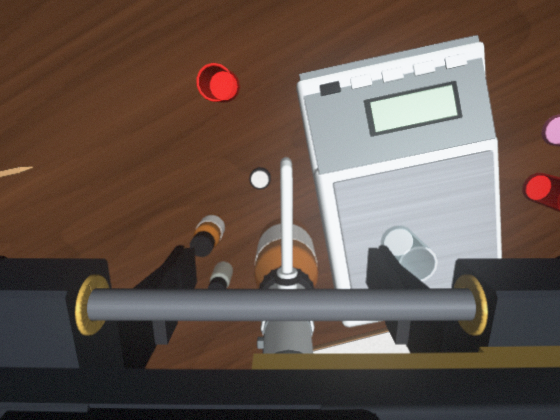

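The wrist view shows the tube centred between the open fingers (column about 287, bend end at row 160). The vial mouth is at about (417,265), as predicted. Going down to straddle it.

```bash
python3 -m jog '{"offset":[[3,30,0],[3,65,0],[3,100,0],[3,117,0],[3,117,0]],"delta_rot":[[0,-1,0],[0,-1,0],[0,-1,0],[0,-1,0],[0,-1,0]],"jaw":[1,1,1,1,1]}'; python3 -m jog '{"offset":[[0,0,0],[0,0,0],[0,0,0],[0,0,0],[0,0,0]],"delta_rot":[[0,0,0],[0,0,0],[0,0,0],[0,0,0],[0,0,0]],"jaw":[0,-0.4,-0.65,-0.65,-0.65]}' 5;  python3 plan.py 0.5225 0.0655 0.183 154
python3 - <<'E'
import numpy as np
B=np.array([.608,.0245])
for a in (154,134,114,94,75): print(a,np.round(B+.095*np.array([np.cos(np.radians(a)),np.sin(np.radians(a))]),4))
E
```

```text
time_s: 2.7
ee_pos: [0.5214, 0.0648, 0.1809]
ee_rot: [0.599, -0.598, -0.375, 0.378]
force: [-0.1, -0.5, 1.2]
gripper_width: 1.001
time_s: 3.2
ee_pos: [0.5236, 0.0665, 0.1841]
ee_rot: [-0.598, 0.598, 0.377, -0.377]
force: [0.8, -0.7, 0.9]
gripper_width: 0.627
t 3.2 pos [0.5236 0.0665 0.1841] head 154.4 F [ 0.78 -0.73  0.89] grip 0.627
need offset [-1.4  1.1  0.6] rot [0.1 0.4 0. ]
5th row [-1.  1.  1.] [0.1 0.4 0. ]
154 [0.5226 0.0661]
134 [0.542  0.0928]
114 [0.5694 0.1113]
94 [0.6014 0.1193]
75 [0.6326 0.1163]
```

```bash
python3 -m jog '{"offset":[[0,0,0],[0,0,0],[0,0,0],[0,0,0],[0,0,0]],"delta_rot":[[0,0,0],[0,0,0],[0,0,0],[0,0,0],[0,0,0]],"jaw":[-0.65,-0.65,-0.65,-0.65,-0.65]}' 5
for i in 1; do python3 -m jog '{"offset":[[6.6,0,-0.2],[13.2,0,-0.9],[19.8,0,-2.1],[26.2,0,-3.7],[32.5,0,-5.7]],"delta_rot":[[0,4,0],[0,8,0],[0,12,0],[0,16,0],[0,20,0]],"jaw":[-0.65,-0.65,-0.65,-0.65,-0.65]}'; done;  python3 plan.py 0.542 0.0928 0.183 134
```

```text
time_s: 3.7
ee_pos: [0.5233, 0.0665, 0.1835]
ee_rot: [0.598, -0.598, -0.377, 0.377]
force: [0.4, 0.0, 1.0]
gripper_width: 0.213
time_s: 4.2
ee_pos: [0.5426, 0.0932, 0.1834]
ee_rot: [-0.655, 0.655, 0.266, -0.267]
force: [0.1, 0.4, 0.3]
gripper_width: 0.176
t 4.2 pos [0.5426 0.0932 0.1834] head 134.3 F [0.13 0.38 0.3 ] grip 0.176
need offset [-0.7  0.4  0.1] rot [ 0.   0.3 -0. ]
5th row [-1.  0.  0.] [ 0.   0.3 -0. ]
```

```bash
python3 -m jog '{"offset":[[6.6,0,-0.2],[13.2,0,-0.9],[19.8,0,-2.1],[26.2,0,-3.7],[32.5,0,-5.7]],"delta_rot":[[0,4,0],[0,8,0],[0,12,0],[0,16,0],[0,20,0]],"jaw":[-0.65,-0.65,-0.65,-0.65,-0.65]}'; python3 -m jog '{"offset":[[6.6,0,-0.2],[13.2,0,-0.9],[19.8,0,-2.1],[26.2,0,-3.7],[32.5,0,-5.7]],"delta_rot":[[0,4,0],[0,8,0],[0,12,0],[0,16,0],[0,20,0]],"jaw":[-0.65,-0.65,-0.65,-0.65,-0.65]}';  python3 plan.py 0.6326 0.1163 0.183 75
```

```text
time_s: 4.7
ee_pos: [0.5698, 0.1119, 0.1833]
ee_rot: [-0.691, 0.691, 0.148, -0.149]
force: [-0.2, 0.0, 0.5]
gripper_width: 0.175
time_s: 5.2
ee_pos: [0.6017, 0.1203, 0.1833]
ee_rot: [-0.707, 0.707, 0.026, -0.027]
force: [-1.1, -0.1, 0.3]
gripper_width: 0.175
t 5.2 pos [0.6017 0.1203 0.1833] head 94.3 F [-1.11 -0.14  0.32] grip 0.175
need offset [30.5  0.3 -6.3] rot [ 0.  19.3 -0. ]
5th row [31.  0. -6.] [ 0.  19.3 -0. ]
```

```bash
python3 -m jog '{"offset":[[6.6,0,-0.2],[13.2,0,-0.9],[19.8,0,-2.1],[26.2,0,-3.7],[30,0,-5]],"delta_rot":[[0,4,0],[0,8,0],[0,12,0],[0,16,0],[0,19,0]],"jaw":[-0.65,-0.65,-0.65,-0.65,-0.65]}';  python3 plan.py 0.6326 0.1163 0.183 75
python3 - <<'E'
from h import *
o=arm.get_obs();c=optics.camera("wrist");save(c,"w2")
H=np.eye(4);H[:3,:3]=rot(o["ee_rot"]);H[:3,3]=o["ee_pos"];T=H@np.array(c["hand_eye"]);np.save("T2",T)
import pickle;pickle.dump((c,T),open("w2.pkl","wb"))
t=optics.camera("top");save(t,"top2");s=optics.camera("side");save(s,"side2")
a=s["image"][170:270,190:290,::-1];b=t["image"][120:220,210:310,::-1]
cv2.imwrite("pics/crop2.png",np.hstack([cv2.resize(x,(400,400),interpolation=cv2.INTER_CUBIC) for x in(a,b)]))
E
```

```text
time_s: 5.7
ee_pos: [0.6321, 0.1178, 0.1832]
ee_rot: [0.701, -0.701, 0.091, -0.09]
force: [-0.3, 0.5, 0.7]
gripper_width: 0.177
t 5.7 pos [0.6321 0.1178 0.1832] head 75.3 F [-0.3   0.54  0.72] grip 0.177
need offset [ 0.8  0.2 -1.4] rot [-0.   0.3 -0. ]
5th row [ 1.  0. -1.] [-0.   0.3 -0. ]
```

View pics/w2.png

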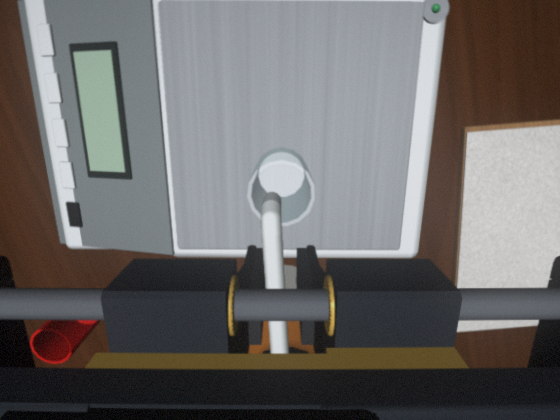

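View pics/crop2.png

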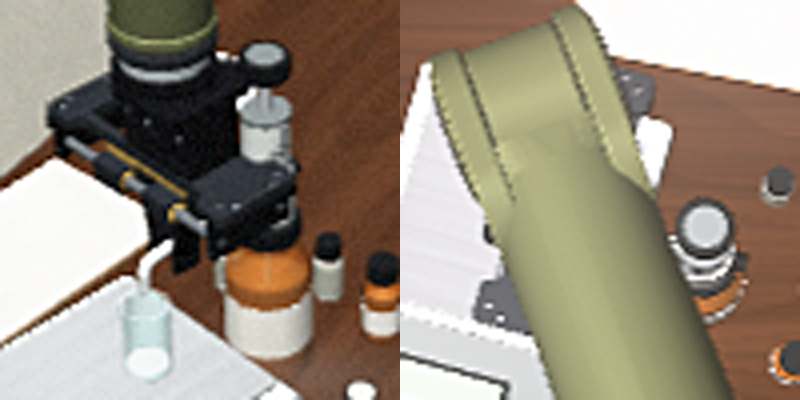

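```bash
python3 - <<'E'
from h import *
import pickle
c,T=pickle.load(open("w2.pkl","rb"))
e=lambda x,y,z:onz(c,(x,y),z,T)
L,Rr,Bm=e(248,191,.137),e(315,191,.137),e(281,224,.137)
print("rim L R bottom",np.round([L,Rr,Bm],4),"w",np.linalg.norm(L-Rr))
print("mouth",np.round(((L+Rr)/2)[:2],4), "dir in T z",T[:2,3])
a,b=e(271.5,210,.18),e(279.5,350,.18)
print("tube",np.round([a,b],4),"dir",np.degrees(np.arctan2(*(a-b)[1::-1])))
u=(a-b)[:2];u/=np.linalg.norm(u);M=((L+Rr)/2)[:2];d=M-a[:2];print("mouth rel tube: along",d@u,"side(left+)",u[0]*d[1]-u[1]*d[0])
for B in ([.608,.0245],[.6106,.0227]):
  B=np.array(B);print("rad a",np.hypot(*(a[:2]-B)),"M",np.hypot(*(M-B)),"angM",np.degrees(np.arctan2(*(M-B)[::-1])),"ang a",np.degrees(np.arctan2(*(a[:2]-B)[::-1])))
E
```

```text
rim L R bottom [[0.6229 0.1538 0.137 ]
 [0.6585 0.1445 0.137 ]
 [0.6356 0.1307 0.137 ]] w 0.036815009774026644
mouth [0.6407 0.1492] dir in T z [0.65182112 0.19212669]
tube [[0.637  0.152  0.18  ]
 [0.6221 0.0821 0.18  ]] dir 77.97609610813507
mouth rel tube: along -0.0020137468326055156 side(left+) -0.0042409871761605
rad a 0.13076253128079104 M 0.12887725766358413 angM 75.30013872185435 ang a 77.19791333917401
rad a 0.13197428981646622 M 0.1299925469678933 angM 76.61004678555983 ang a 78.47189021551146
```

Tube axis is about 4.2 mm short of the mouth centre: 3 mm more at 95 mm, then back off, open and lift.

```bash
python3 -m jog '{"offset":[[1.5,0,0],[3,0,0],[3,0,0],[3,0,0],[1,0,0]],"delta_rot":[[0,1,0],[0,1.9,0],[0,1.9,0],[0,1.9,0],[0,1.9,0]],"jaw":[-0.65,-0.65,-0.65,-0.65,-0.65]}'; python3 -m jog '{"offset":[[-1,0,0],[-1,0,0],[-1,0,0],[-1,0,0],[-1,0,0]],"delta_rot":[[0,0,0],[0,0,0],[0,0,0],[0,0,0],[0,0,0]],"jaw":[-0.4,-0.4,-0.4,-0.4,-0.4]}'; python3 plan.py 0.6326 0.1163 0.183 75
python3 - <<'E'
from h import *
o=arm.get_obs();c=optics.camera("wrist");
H=np.eye(4);H[:3,:3]=rot(o["ee_rot"]);H[:3,3]=o["ee_pos"];T=H@np.array(c["hand_eye"])
import pickle;pickle.dump((c,T),open("w3.pkl","wb"))
s=optics.camera("side")["image"][190:270,190:270,::-1]
cv2.imwrite("pics/c3.png",np.hstack([c["image"][100:400,130:430,::-1],cv2.resize(s,(300,300),interpolation=cv2.INTER_CUBIC)]))
E
```

```text
time_s: 6.35
ee_pos: [0.633, 0.1172, 0.1836]
ee_rot: [-0.7, 0.7, -0.101, 0.101]
force: [0.1, -0.1, -0.4]
gripper_width: 0.173
time_s: 6.85
ee_pos: [0.632, 0.1177, 0.1835]
ee_rot: [-0.7, 0.7, -0.101, 0.101]
force: [0.8, 0.3, -0.4]
gripper_width: 0.296
t 6.85 pos [0.632  0.1177 0.1835] head 73.5 F [ 0.77  0.26 -0.42] grip 0.296
need offset [ 1.   0.5 -1.1] rot [ 0.  -1.5  0. ]
5th row [ 1.  1. -1.] [ 0.  -1.5  0. ]
```

View pics/c3.png

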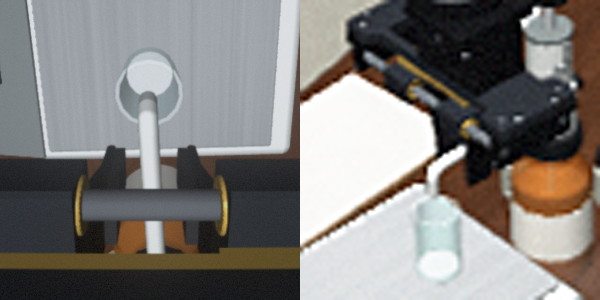

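The tube tip now lies over the mouth, about 1 mm from centre (tube column 148, rim centre 150 in the crop). The vial hasn't moved. Next: lift, close the fingers and go above the button.

```bash
python3 -m jog '{"offset":[[0,-30,0],[0,-70,0],[0,-110,0],[0,-145,0],[0,-165,0]],"delta_rot":[[0,0,0],[0,0,0],[0,0,0],[0,0,0],[0,0,0]],"jaw":[-0.4,-0.4,-1,-1,-1]}' 20; python3 plan.py 0.609 0.024 0.345 73.5
```

```text
time_s: 7.45
ee_pos: [0.6326, 0.1182, 0.3524]
ee_rot: [0.7, -0.699, 0.1, -0.103]
force: [0.1, -0.3, -0.1]
gripper_width: 0.112
t 7.45 pos [0.6326 0.1182 0.3524] head 73.6 F [ 0.12 -0.32 -0.14] grip 0.112
need offset [  4.    7.2 -97. ] rot [-0.1  0.1  0.2]
5th row [  4.   7. -97.] [-0.1  0.1  0.2]
```

```bash
python3 -m jog '{"offset":[[1,0,-25],[2,0,-50],[3,3,-75],[4,7,-97],[4,7,-97]],"delta_rot":[[0,0,0],[0,0,0],[0,0,0],[0,0,0],[0,0,0]],"jaw":[-1,-1,-1,-1,-1]}' 20; python3 plan.py 0.609 0.024 0.345 73.5
python3 - <<'E'
from h import *
s=optics.camera("side")["image"][140:260,190:310,::-1];t=optics.camera("top")["image"][130:250,210:330,::-1]
cv2.imwrite("pics/c4.png",np.hstack([cv2.resize(x,(400,400),interpolation=cv2.INTER_CUBIC) for x in (s,t)]))
E
```

```text
time_s: 7.95
ee_pos: [0.6079, 0.0189, 0.341]
ee_rot: [-0.698, 0.701, -0.104, 0.103]
force: [-0.1, 0.0, -0.3]
gripper_width: 0.006
t 7.95 pos [0.6079 0.0189 0.341 ] head 73.2 F [-0.15  0.01 -0.32] grip 0.006
need offset [-0.5 -4.   5.2] rot [ 0.2 -0.3 -0. ]
5th row [-0. -4.  5.] [ 0.2 -0.3 -0. ]
```

View pics/c4.png

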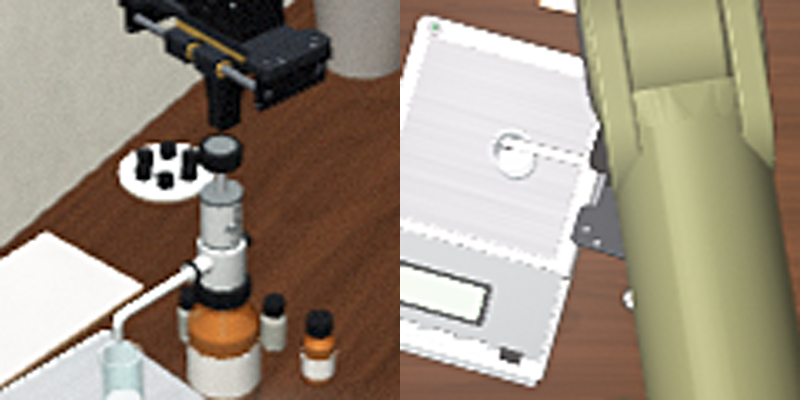

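Closed fingertips stand just above the button centre, and the tube end is over the vial. Coming down.

```bash
python3 -m jog '{"offset":[[0,3,3],[0,7,3],[0,11,3],[0,14,3],[0,14,3]],"delta_rot":[[0,0,0],[0,0,0],[0,0,0],[0,0,0],[0,0,0]],"jaw":[-1,-1,-1,-1,-1]}' 20; python3 plan.py 0.609 0.024 0.321 73.5;python3 -m jog '{"offset":[[0,1,0],[0,2,0],[0,3,0],[0,4,0],[0,5,0]],"delta_rot":[[0,0,0],[0,0,0],[0,0,0],[0,0,0],[0,0,0]],"jaw":[-1,-1,-1,-1,-1]}'; python3 plan.py 0.609 0.024 0.321 73.5; python3 -m jog '{"offset":[[0,1,0],[0,2,0],[0,3,0],[0,4,0],[0,4,0]],"delta_rot":[[0,0,0],[0,0,0],[0,0,0],[0,0,0],[0,0,0]],"jaw":[-1,-1,-1,-1,-1]}'; python3 plan.py 0.609 0.024 0.321 73.5
```

```text
time_s: 8.55
ee_pos: [0.6089, 0.0267, 0.3267]
ee_rot: [-0.7, 0.7, -0.101, 0.101]
force: [-0.2, 0.6, 0.4]
gripper_width: 0.002
t 8.55 pos [0.6089 0.0267 0.3267] head 73.6 F [-0.23  0.56  0.41] grip 0.002
need offset [ 0.8  5.7 -2.5] rot [ 0.   0.1 -0.1]
5th row [ 1.  6. -3.] [ 0.   0.1 -0.1]
time_s: 9.05
ee_pos: [0.6092, 0.0264, 0.3225]
ee_rot: [-0.7, 0.7, -0.101, 0.101]
force: [-0.8, -0.1, 0.4]
gripper_width: 0.003
t 9.05 pos [0.6092 0.0264 0.3225] head 73.5 F [-0.76 -0.09  0.39] grip 0.003
need offset [ 0.5  1.5 -2.4] rot [0. 0. 0.]
5th row [ 1.  2. -2.] [0. 0. 0.]
time_s: 9.55
ee_pos: [0.6092, 0.0264, 0.3185]
ee_rot: [-0.7, 0.7, -0.101, 0.101]
force: [0.2, -0.0, 1.0]
gripper_width: 0.005
t 9.55 pos [0.6092 0.0264 0.3185] head 73.5 F [ 0.19 -0.05  0.98] grip 0.005
need offset [ 0.5 -2.5 -2.4] rot [0. 0. 0.]
5th row [ 1. -3. -2.] [0. 0. 0.]
```

```bash
python3 -m jog '{"offset":[[0,1,0],[0,2,0],[0,3,0],[0,3,0],[0,3,0]],"delta_rot":[[0,0,0],[0,0,0],[0,0,0],[0,0,0],[0,0,0]],"jaw":[-1,-1,-1,-1,-1]}';  python3 -m jog '{"offset":[[0,0.5,0],[0,1,0],[0,1,0],[0,1,0],[0,1,0]],"delta_rot":[[0,0,0],[0,0,0],[0,0,0],[0,0,0],[0,0,0]],"jaw":[-1,-1,-1,-1,-1]}'
```

```text
time_s: 10.05
ee_pos: [0.6092, 0.0264, 0.3155]
ee_rot: [-0.7, 0.7, -0.101, 0.101]
force: [-0.2, -1.0, 0.7]
gripper_width: 0.008
time_s: 10.55
ee_pos: [0.6092, 0.0264, 0.3145]
ee_rot: [-0.7, 0.7, -0.101, 0.101]
force: [0.3, -0.3, 1.5]
gripper_width: 0.003
```

```bash
python3 -m jog '{"offset":[[0,0.5,0],[0,1,0],[0,1,0],[0,1,0],[0,1,0]],"delta_rot":[[0,0,0],[0,0,0],[0,0,0],[0,0,0],[0,0,0]],"jaw":[-1,-1,-1,-1,-1]}'
```

```text
time_s: 11.05
ee_pos: [0.6092, 0.0265, 0.3135]
ee_rot: [-0.7, 0.7, -0.101, 0.101]
force: [0.1, -1.1, 1.3]
gripper_width: 0.007
```

```bash
python3 -m jog '{"offset":[[0,0.3,0],[0,0.7,0],[0,0.7,0],[0,0.7,0],[0,0.7,0]],"delta_rot":[[0,0,0],[0,0,0],[0,0,0],[0,0,0],[0,0,0]],"jaw":[-1,-1,-1,-1,-1]}' | grep -E "force|ee_pos"
```

```text
ee_pos: [0.6092, 0.0265, 0.3128]
force: [0.1, -1.1, 1.0]
```

```bash
python3 -m jog '{"offset":[[0,0.3,0],[0,0.7,0],[0,0.7,0],[0,0.7,0],[0,0.7,0]],"delta_rot":[[0,0,0],[0,0,0],[0,0,0],[0,0,0],[0,0,0]],"jaw":[-1,-1,-1,-1,-1]}' | grep -E "force|ee_pos"
```

```text
ee_pos: [0.6092, 0.0264, 0.3121]
force: [-0.7, -1.6, 0.9]
```

```bash
python3 -m jog '{"offset":[[0,0.3,0],[0,0.7,0],[0,0.7,0],[0,0.7,0],[0,0.7,0]],"delta_rot":[[0,0,0],[0,0,0],[0,0,0],[0,0,0],[0,0,0]],"jaw":[-1,-1,-1,-1,-1]}' | grep -E "force|ee_pos"
```

```text
ee_pos: [0.6092, 0.0265, 0.3114]
force: [0.4, -0.6, 1.2]
```

```bash
python3 -m jog '{"offset":[[0,0.3,0],[0,0.7,0],[0,0.7,0],[0,0.7,0],[0,0.7,0]],"delta_rot":[[0,0,0],[0,0,0],[0,0,0],[0,0,0],[0,0,0]],"jaw":[-1,-1,-1,-1,-1]}' | grep -E "force|ee_pos"; python3 -m jog '{"offset":[[0,0.3,0],[0,0.7,0],[0,0.7,0],[0,0.7,0],[0,0.7,0]],"delta_rot":[[0,0,0],[0,0,0],[0,0,0],[0,0,0],[0,0,0]],"jaw":[-1,-1,-1,-1,-1]}' | grep -E "force|ee_pos"
```

```text
ee_pos: [0.6092, 0.0264, 0.3107]
force: [-0.0, -1.0, 1.2]
ee_pos: [0.6092, 0.0265, 0.31]
force: [-0.5, -0.6, 1.5]
```

```bash
python3 -m jog '{"offset":[[0,0.3,0],[0,0.7,0],[0,0.7,0],[0,0.7,0],[0,0.7,0]],"delta_rot":[[0,0,0],[0,0,0],[0,0,0],[0,0,0],[0,0,0]],"jaw":[-1,-1,-1,-1,-1]}' | grep -E "force|ee_pos"; python3 -m jog '{"offset":[[0,0.3,0],[0,0.7,0],[0,0.7,0],[0,0.7,0],[0,0.7,0]],"delta_rot":[[0,0,0],[0,0,0],[0,0,0],[0,0,0],[0,0,0]],"jaw":[-1,-1,-1,-1,-1]}' | grep -E "force|ee_pos"
```

```text
ee_pos: [0.6092, 0.0264, 0.3093]
force: [-0.8, -0.1, 1.0]
ee_pos: [0.6092, 0.0264, 0.3089]
force: [-0.3, -0.6, 3.9]
```

First stop found (force rose to 3.9 N at z = 0.3089). A little more, then hold.

```bash
python3 -m jog '{"offset":[[0,0.2,0],[0,0.2,0],[0,0.2,0],[0,0.2,0],[0,0.2,0]],"delta_rot":[[0,0,0],[0,0,0],[0,0,0],[0,0,0],[0,0,0]],"jaw":[-1,-1,-1,-1,-1]}' | grep -E "force|ee_pos"
```

```text
ee_pos: [0.6092, 0.0264, 0.3089]
force: [-0.9, -1.0, 6.3]
```

```bash
for i in 1; do python3 -m jog '{"offset":[[0,0,0],[0,0,0],[0,0,0],[0,0,0],[0,0,0]],"delta_rot":[[0,0,0],[0,0,0],[0,0,0],[0,0,0],[0,0,0]],"jaw":[-1,-1,-1,-1,-1]}' | grep -E "force|ee_pos|time"; done; python3 -m jog '{"offset":[[0,0,0],[0,0,0],[0,0,0],[0,0,0],[0,0,0]],"delta_rot":[[0,0,0],[0,0,0],[0,0,0],[0,0,0],[0,0,0]],"jaw":[-1,-1,-1,-1,-1]}' | grep -E "force"
```

```text
time_s: 15.55
ee_pos: [0.6092, 0.0265, 0.3088]
force: [-0.8, -0.7, 5.3]
force: [-1.3, -1.4, 6.2]
```

Held at about 6 N for more than a second. Pressing on through.

```bash
python3 -m jog '{"offset":[[0,1,0],[0,2,0],[0,3,0],[0,4,0],[0,4,0]],"delta_rot":[[0,0,0],[0,0,0],[0,0,0],[0,0,0],[0,0,0]],"jaw":[-1,-1,-1,-1,-1]}' | grep -E "force|ee_pos|time"; python3 -m jog '{"offset":[[0,0.3,0],[0,0.6,0],[0,0.9,0],[0,0.9,0],[0,0.9,0]],"delta_rot":[[0,0,0],[0,0,0],[0,0,0],[0,0,0],[0,0,0]],"jaw":[-1,-1,-1,-1,-1]}' | grep -E "force|ee_pos"
```

```text
time_s: 16.55
ee_pos: [0.6092, 0.0264, 0.3057]
force: [-2.9, -1.6, 9.7]
ee_pos: [0.6092, 0.0265, 0.3051]
force: [-2.7, -1.0, 8.3]
```

```bash
python3 -m jog '{"offset":[[0,0.4,0],[0,0.8,0],[0,1.0,0],[0,1.0,0],[0,1.0,0]],"delta_rot":[[0,0,0],[0,0,0],[0,0,0],[0,0,0],[0,0,0]],"jaw":[-1,-1,-1,-1,-1]}' | grep -E "force|ee_pos"; python3 plan.py .609 .024 .304 73.5
```

```text
ee_pos: [0.6092, 0.0264, 0.3043]
force: [-2.9, -1.0, 9.9]
t 17.55 pos [0.6092 0.0264 0.3043] head 73.5 F [-2.88 -0.96  9.91] grip 0.003
need offset [ 0.5  0.3 -2.4] rot [0.  0.  0.1]
5th row [ 0.  0. -2.] [0.  0.  0.1]
```

```bash
python3 -m jog '{"offset":[[0,0.3,0],[0,0.6,0],[0,0.8,0],[0,0.8,0],[0,0.8,0]],"delta_rot":[[0,0,0],[0,0,0],[0,0,0],[0,0,0],[0,0,0]],"jaw":[-1,-1,-1,-1,-1]}' | grep -E "force|ee_pos"
```

```text
ee_pos: [0.6092, 0.0264, 0.3036]
force: [-2.9, -1.0, 11.0]
```

```bash
python3 -m jog '{"offset":[[0,0.3,0],[0,0.6,0],[0,0.9,0],[0,0.9,0],[0,0.9,0]],"delta_rot":[[0,0,0],[0,0,0],[0,0,0],[0,0,0],[0,0,0]],"jaw":[-1,-1,-1,-1,-1]}' | grep -E "force|ee_pos"
```

```text
ee_pos: [0.6092, 0.0264, 0.3032]
force: [-4.7, -0.6, 12.2]
```

```bash
python3 -m jog '{"offset":[[0,0.4,0],[0,0.9,0],[0,0.9,0],[0,0.9,0],[0,0.9,0]],"delta_rot":[[0,0,0],[0,0,0],[0,0,0],[0,0,0],[0,0,0]],"jaw":[-1,-1,-1,-1,-1]}' | grep -E "force|ee_pos"
```

```text
ee_pos: [0.6092, 0.0265, 0.3028]
force: [-4.0, -0.3, 14.3]
```

```bash
python3 -m jog '{"offset":[[0,0.5,0],[0,0.9,0],[0,0.9,0],[0,0.9,0],[0,0.9,0]],"delta_rot":[[0,0,0],[0,0,0],[0,0,0],[0,0,0],[0,0,0]],"jaw":[-1,-1,-1,-1,-1]}' | grep -E "force|ee_pos"; python3 -m jog '{"offset":[[0,0,0],[0,0,0],[0,0,0],[0,0,0],[0,0,0]],"delta_rot":[[0,0,0],[0,0,0],[0,0,0],[0,0,0],[0,0,0]],"jaw":[-1,-1,-1,-1,-1]}' | grep -E "force|ee_pos"
```

```text
ee_pos: [0.6092, 0.0265, 0.3024]
force: [-4.7, -1.1, 16.3]
ee_pos: [0.6092, 0.0265, 0.3024]
force: [-5.5, -1.3, 16.4]
```

Held at about 16.4 N. Now letting it rise at 2 cm/s.

```bash
J='[-1,-1,-1,-1,-1]'; python3 -m jog '{"offset":[[0,-1.5,0],[0,-3,0],[0,-4.5,0],[0,-6,0],[0,-7.5,0]],"delta_rot":[[0,0,0],[0,0,0],[0,0,0],[0,0,0],[0,0,0]],"jaw":[-1,-1,-1,-1,-1]}' | grep -E "force|ee_pos"; python3 -m jog '{"offset":[[0,-2,0],[0,-4,0],[0,-6,0],[0,-8,0],[0,-10,0]],"delta_rot":[[0,0,0],[0,0,0],[0,0,0],[0,0,0],[0,0,0]],"jaw":[-1,-1,-1,-1,-1]}' | grep -E "force|ee_pos"; python3 -m jog '{"offset":[[0,-2,0],[0,-4,0],[0,-6,0],[0,-8,0],[0,-10,0]],"delta_rot":[[0,0,0],[0,0,0],[0,0,0],[0,0,0],[0,0,0]],"jaw":[-1,-1,-1,-1,-1]}' | grep -E "force|ee_pos"
```

```text
ee_pos: [0.6092, 0.0265, 0.3078]
force: [-1.1, -1.2, 7.6]
ee_pos: [0.6092, 0.0264, 0.3163]
force: [1.6, 0.0, 1.0]
ee_pos: [0.609, 0.0266, 0.3265]
force: [0.3, 0.9, -0.2]
```

```bash
python3 -m jog '{"offset":[[0,-10,0],[0,-25,0],[0,-45,0],[0,-60,0],[0,-60,0]],"delta_rot":[[0,0,0],[0,0,0],[0,0,0],[0,0,0],[0,0,0]],"jaw":[-1,-1,-1,-1,-1]}' | grep -E "force|ee_pos"; python3 - <<'E'
from h import *
o=arm.get_obs();c=optics.camera("wrist")
H=np.eye(4);H[:3,:3]=rot(o["ee_rot"]);H[:3,3]=o["ee_pos"];T=H@np.array(c["hand_eye"])
import pickle;pickle.dump((c,T),open("w5.pkl","wb"))
s=optics.camera("side")["image"][150:270,190:310,::-1]
cv2.imwrite("pics/c5.png",np.hstack([c["image"][100:400,130:430,::-1],cv2.resize(s,(300,300),interpolation=cv2.INTER_CUBIC)]))
E
```

```text
ee_pos: [0.6102, 0.0269, 0.3903]
force: [0.9, 0.6, -0.5]
```

View pics/c5.png

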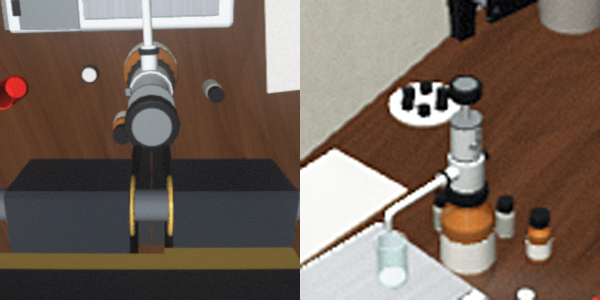

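Plunger is up and the tube still points over the vial. One closer look at the tip in the upper part of the wrist picture.

```bash
python3 - <<'E'
import pickle,cv2
c,T=pickle.load(open("w5.pkl","rb"))
cv2.imwrite("pics/c6.png",cv2.resize(c["image"][0:130,210:350,::-1],None,fx=4,fy=4,interpolation=cv2.INTER_CUBIC))
E
```

```text
(no output)
```

View pics/c6.png

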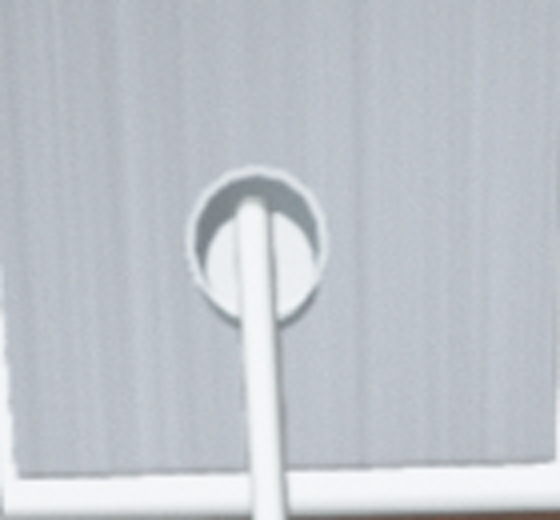

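Rim centre is at (257,240) in the crop and the tube end at column 253, so the sideways error is about 1 mm. Handing in.

```bash
python3 -c "
from bench import order,arm
print(arm.get_obs()['time_s'],order.finish_job())"
```

```text
the job is handed in; nothing more can be done
22.15 None
```

I swung the tube over the vial, dosed through both stops, let the plunger rise fully, and handed the job in at 22 s. No verdict was reported.

- **Tube:** I straddled it with the part-closed fingers and swung it about 80° clockwise. It first stopped about 4 mm short, so I nudged it on. The last close-up put the tip within about 1 mm sideways of the vial mouth's centre, and the vial looked untouched and upright.
- **First stop:** I pressed down with closed fingers and met the stop about 12.5 mm down. I held it there for over 1 s at readings of 5.3–6.3 N.
- **Second stop:** I pressed on to about 19 mm down and held 16.3–16.4 N for over 0.5 s. Total force stayed below about 18 N.
- **Release:** I let the plunger rise at about 2 cm/s. The last pictures showed the button back up and the gripper clear above it.

**Off-nominal:** the fingers felt a sideways force of up to 5.5 N (along −x) on the button at the second stop. It went away during the rise. The force readings also carry about 1 N of noise and offset, so the held forces are good to about that.

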